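# Hold the pressed riser over the truck bolts

## Task

Press the wooden riser in the nest: swing the toggle clamp by its ball knob over onto it until the rubber pad presses on it, then swing the clamp back past upright. Then pick the riser out of the nest, carry it over the chisel rack to the skateboard deck and hold it level and still about a centimetre above the tips of the four upright bolts, its holes lined up over the bolts. Finish while still holding it there: it must not bump the rack or touch the deck or bolts, the clamp stays open, and the other things stay where they are.

Things in the scene. Friction and masses are not known exactly. Their poses are not given: they have to be found in the camera images.
- nest: Clamping nest, fixed, right of the middle: base 235 x 120 x 12 mm, a 12 mm pedestal under the riser, stops (top 30 mm above bench) round its ends and corners, steel toggle clamp at one end. Origin: on the bench under the middle of the riser's seat (seat 24 mm up). x: from the clamp's hinge to the riser, along its length; y along the hinge axis. Middle of its long sides free for fingers.
- clamp_hinge (a point): Point on the hinge axis of the clamp arm, in its mid-plane: 95 mm behind the nest's origin (nest x = -95 mm) and 67 mm above the bench. Axes as the nest's; the hinge axis is y.
- clamp_ball (a point): Centre of the black ball knob (28 mm across) on the clamp arm's end. Shut, it lies 150 mm from the hinge along the nest's x and 30 mm above it; it swings about the hinge in the nest's x-z plane. Its stem is 9 mm thick: it can be pinched from above, fingers closing along the nest's y, at every angle, and it turns between the fingers.
- clamp (a joint): Clamp arm angle, rad: 0 = shut, pad resting on the riser; grows as it swings up and back to a stop at 1.75, leaning back. Starts open. Balance point about 1.4. Friction about 0.06 N m, no spring: on the shut side it falls shut by its weight (0.25 kg); beyond the balance point it stays back.
- clamp_pad: Round rubber pad under the clamp arm, 22 mm across, 95 mm from the hinge. Origin: centre of its lower face, which presses on the middle of the riser when the clamp is shut. Sprung: gives up to 3 mm (1.5 N per mm).
- riser: Skateboard truck riser: a light wooden plate 90 x 60 x 14 mm (x long, y short), about 0.1 kg, with a black rubber layer underneath and four 8 mm through holes at x = +-27 mm, y = +-20.5 mm. Starts loose in the nest with about 2 mm of play. Origin: centre of its underside; z up. It is the same turned half round.
- deck: Dark wooden skateboard deck, fixed, underside up on two bearers, left of the middle: 570 x 150 mm, round ends, upper face 41 mm above the bench. Origin: on the bench under the middle of the four bare bolts near the end closest to the robot. x along the deck, away from the robot, towards the truck with two white wheels already mounted 330 mm further on; z up.
- bolt_tips (a point): Middle of the four bolts at the height of their tips, 61 mm above the bench. The bolts are steel, 6 mm thick, upright, standing 20 mm out of the deck at the deck's x = +-27 mm, y = +-20.5 mm. Axes as the deck's.
- rack: Dark wooden chisel rack, fixed, between the nest and the deck: 290 x 60 mm (x long), the block 95 mm high, the chisel handles standing out of its top to at most 150 mm above the bench. Origin: centre of its underside.
- mug: Bystander: white mug, 80 mm across, 90 mm high. Leave it alone.
- wheel_a: Bystander: loose white skateboard wheel lying flat, 54 mm across, 38 mm high. Leave it alone.
- wheel_b: Bystander: a second loose white wheel, like wheel_a. Leave it alone.
- offcut: Bystander: loose board offcut 90 x 90 x 18 mm. Leave it alone.
- screwdriver: Bystander: screwdriver 200 mm long, lying. Leave it alone.
- bottle: Bystander: white plastic bottle, 60 mm across, 160 mm high. Leave it alone.
- mallet: Bystander: hammer with a wooden handle, 280 mm long, lying. Leave it alone.
Not all that is in view belongs to the job. What is shaped like the riser but blue is not meant.

How it is judged (in metres and radians):
On the way, in this order (a step that is already met when the one before it is completed fails the run):
1. the clamp is shut with its pad pressing on the riser in the nest (value of joint clamp below 0.04 rad and contact force between clamp_pad and riser above 0.6 N and horizontal distance between riser and nest below 0.008 m), for 0.2 s.
2. the clamp is swung back past upright with the riser still in the nest (value of joint clamp above 1.45 rad and horizontal distance between riser and nest below 0.01 m), for 0.1 s.
3. the riser passes over the chisel rack (y of riser in the frame of rack between -0.05 and 0.05 m and x of riser in the frame of rack between -0.19 and 0.19 m and z of riser in the frame of rack above 0.15 m), for 0.05 s.
At the end, for the whole second after the job is handed in: The fingers hold the riser still and level (within 0.1 rad), its underside 3 to 25 mm above the bolt tips, its middle within 6 mm of the bolts' middle and its length along the deck within 0.1 rad (either way round), touching neither deck, bolts nor rack; the clamp is open (beyond 1.45 rad) (horizontal distance between riser and bolt_tips below 0.006 m and z of riser in the frame of bolt_tips between 0.003 and 0.025 m and angle between riser's own z axis and vertical below 0.1 rad and angle between the x axis of riser and the x axis of deck, either way round below 0.1 rad and linear speed of riser below 0.02 m/s and angular speed of riser below 0.15 rad/s and contact force between the fingers and riser above 1 N and contact force between riser and deck below 0.1 N and contact force between riser and rack below 0.1 N and value of joint clamp above 1.45 rad); the arm keeps its last pose, push and grip.
It fails at once if the riser touches the deck or its bolts (contact force between riser and deck above 0.5 N).
It fails at once if the riser bumps the chisel rack (contact force between riser and rack above 0.5 N).
It fails at once if another thing is moved by more than 30 mm (distance of any of mug, wheel_a, wheel_b, offcut, screwdriver, bottle, mallet from where it was at the start of the episode above 0.03 m).
It also fails if it takes over 69 s, if anything falls off the work surface, if the arm or the gripper's body presses on something with over 40 N, if the wrist force passes 120 N, or if a joint passes its speed limit or range.

## Robot

A 6-joint arm with a two-finger parallel gripper is mounted at the origin on the work surface. World frame = base frame: x ahead of the robot, y to its left, z up, the work surface at z = 0. Lengths are in m, angles in degrees, forces in N, time in s.
With the tool pointing down it reaches from about 0.3 to 0.75 m from the base axis. Payload 8.5 kg.
Tool frame: the origin (TCP) lies midway between the tips of the shut fingers; the grasp point (between the pads) lies 19 mm behind it (env.grasp_offset is the distance from the TCP to the grasp point, in m); z points along the fingers, y is the line along which they close (so a half turn about z gives the same grasp; the last joint's range is limited). The gripper opens to 85 mm and grips with 20 to 120 N. Pads are 22 mm wide; open, the fingers measure 114 mm over their backs; the gripper's body (76 mm by 85 mm) begins 54 mm behind the grasp point. The pads swing forward as they close: fully open they stand 13 mm farther back than shut.
Start: joints at [64.727, 21.807, 74.336, -0, 83.858, -12.336], TCP at [0.123, 0.536, 0.21] pointing down, gripper open.
Joint ranges: [-178.18, 178.18], [-50.72, 133.34], [12.68, 142.11], [-81.47, 261.47], [9.98, 163.14], [-165.26, 165.26]. Speed limits (degrees/s): [136.94, 136.94, 180, 180, 180, 180].

## Interface

Orientations are given as a 3x3 rotation matrix whose columns are the frame's x, y, z axes.
In Python, from rig import env gives the robot as it stands.
- The arm moves only by the tool servo_tool, never from a script. Its argument "deltas" is text: rows parted by semicolons, each of 7 numbers parted by spaces: the opening, from 0 (shut) to 1 (fully open), then the shift along the tool's x, y, z in mm, then the turn, a rotation vector about the tool's x, y, z in rad. A call has 1 to 8 rows; each row shifts and turns the commanded pose from where the row before left it, along the tool's axes as they then stand; what a row does not reach is not made up. A row lasts 1/12 s, in which the tool goes at most 41.7 mm and 7.16 degrees, less where a joint would pass 70% of its speed; a pose out of reach is approached as far as the arm can. A call is refused whole if a number of a shift passes 41.7 or a number of a turn 0.125, either way. A call with a gripper value outside its range is refused whole. The fingers move at their own pace and stop on an object; "newtons" is the grip in N (left out, the last holds). Time passes only in rows, so rows that do not move let the fingers close. It gives the time, the measured TCP pose, the force, the opening and the grip force at its end, in the units of the state.
- env.observe(): the state, without advancing time (a new reading comes with each control period).
- env.get_image(name): name is "scene" or "top" or "wrist"; returns a dict with "img" (420x560x3 uint8, red, green, blue), "depth" (420x560 float32, m along the optical axis (not along the pixel's ray), 0 where there is no reading), "camera_matrix" (3x3 intrinsics, pixels), "world_to_cam" (4x4, takes a point from world to camera coordinates). Camera axes: x right, y down, z forward; pixel columns grow to the right and rows downward; lengths in m; the calibration is good to about 2 mm. A picture is of the moment at which its call begins.
- env.close_job(): hands the job in; it is judged then, once.
Trained networks look in a picture, given as the dict that the camera call returned (one of the last four; its "shot" number tells which), for a name from the list of things; names that differ only in an ending like _2 or _b are one class to them, and where a whole thing is asked for, a point or a joint stands for the part that bears it (a point fixed in the world has none). Each returns a list of dicts, best first, with "conf" (0 to 1); they miss things now and then, are a little off and sometimes report something else, mostly with a low value. They report only what shows in the picture. A call takes as long as a camera call. They do not tell look-alikes from the thing itself.
- env.spot_in(name, picture): "bbox" ([centre column, centre row, width, height] in pixels, round what is visible of it).
- env.spot_point(name, picture): "uv" ([column, row] in pixels: a listed point, or the origin of a listed thing).
The state is a dict: "time_s": time; "q": joint angles; "qvel": joint speeds; "joint_efforts": joint torques, N m; "position": TCP position; "tool_rot": TCP orientation; "ft_force": force on the tool from outside, world axes, zero at the start; "wrist_torque": the same for the moment, N m; "grip_width": finger opening in m; "gripper_force": force on a finger pad.
Only numpy, scipy, OpenCV 4.12 (cv2) and the standard library are available. Lean on these libraries where they do the work, as an engineer would, in place of code of your own. Each camera call takes 0.05 s, during which the arm holds its last target. There are 200 camera calls.

## Working session

There is one attempt and no reset: what is moved stays moved. The work goes in short steps, Python scripts to look and compute and a tool call to move; the robot and the scene stay as the last step left them, time stands still between calls to the robot, and variables do not carry over. Pictures are saved under pics/ and viewed, at most 11 in all, crops included, and the job is handed in when it is done.

Besides the shell and the picture viewer there is one more tool, called after "Request:" by a JSON object that holds its "api" and its "payload", one argument or row to a line. servo_tool: Moves the arm, as the interface text tells. Its arguments: {"type":"object","properties":{"deltas":{"type":"string"},"newtons":{"type":"number"}},"required":["deltas"]}

```bash
mkdir -p pics
cat > h.py <<'E'
from rig import env
import numpy as np, cv2
def ray(p,uv):
    K=np.array(p["camera_matrix"]);T=np.array(p["world_to_cam"]);R=T[:3,:3];t=T[:3,3]
    d=R.T@np.linalg.inv(K)@np.array([uv[0],uv[1],1.]);return -R.T@t,d
def atz(p,uv,z):
    c,d=ray(p,uv);return c+d*(z-c[2])/d[2]
def dep(p,uv):
    c,d=ray(p,uv);u,v=int(round(uv[0])),int(round(uv[1]));w=p["depth"][max(0,v-1):v+2,max(0,u-1):u+2];w=w[w>0]
    return c+d*np.median(w) if len(w) else None
def proj(p,X):
    T=np.array(p["world_to_cam"]);x=T[:3,:3]@np.array(X)+T[:3,3];x=np.array(p["camera_matrix"])@x;return x[:2]/x[2]
def save(p,n): cv2.imwrite("pics/"+n+".png",cv2.cvtColor(p["img"],cv2.COLOR_RGB2BGR))
E
python3 - <<'E'
from h import *
np.set_printoptions(precision=4,suppress=True)
zs={'nest':0,'clamp_hinge':.067,'riser':.024,'deck':0,'bolt_tips':.061,'rack':0}
for n in("top","scene"):
    p=env.get_image(n);save(p,n+"0")
    for k in ['nest','clamp_hinge','clamp_ball','clamp_pad','riser','deck','bolt_tips','rack','mug','bottle','mallet','offcut','screwdriver','wheel_a']:
        for r in env.spot_point(k,p)[:2]:
            print(n,k,round(r["conf"],2),np.round(r["uv"],1),dep(p,r["uv"]),atz(p,r["uv"],zs[k]) if k in zs else '')
E
```

```text
top nest 0.61 [360.4 212.2] [ 0.5294 -0.1813  0.0358] [ 0.5367 -0.1879  0.    ]
top nest 0.46 [394.2 196.6] [ 0.5831 -0.2842  0.0103] [ 0.5857 -0.2869  0.    ]
top clamp_hinge 0.83 [396.7 206.5] [ 0.5394 -0.2726  0.0757] [ 0.5413 -0.2749  0.067 ]
top clamp_ball 0.71 [364.1 205.9] [ 0.5474 -0.1916  0.0372] 
top clamp_ball 0.68 [430.2 192.9] [ 0.5396 -0.3092  0.2293] 
top clamp_pad 0.56 [394.2 195.5] [ 0.5863 -0.2841  0.0108] 
top riser 0.82 [402.6 263.2] [ 0.391  -0.3016  0.0144] [ 0.3902 -0.2989  0.024 ]
top riser 0.7 [453.7 239.2] [ 0.4624 -0.4478  0.0138] [ 0.4609 -0.4436  0.024 ]
top deck 0.95 [187.8 219. ] [0.4969 0.3024 0.0418] [0.5043 0.313  0.    ]
top rack 0.72 [281.8 215.9] [0.4935 0.038  0.1397] [0.5202 0.0401 0.    ]
top mug 0.91 [349.9 133.9] [ 0.7753 -0.158   0.0039] 
top bottle 0.79 [447.3 176.4] [ 0.6342 -0.4225  0.0541] 
top mallet 0.83 [120.1 240.8] [0.4329 0.4939 0.0239] 
top offcut 0.63 [399.5 165. ] [ 0.6766 -0.3     0.0178] 
top screwdriver 0.75 [336.4 279.5] [ 0.3417 -0.1186 -0.0009] 
top screwdriver 0.68 [122.7 241.4] [0.4319 0.488  0.0199] 
top wheel_a 0.73 [3
[... 690 characters left out ...]
0.4917 0.3073 0.    ]
scene bolt_tips 0.88 [360. 209.] [0.4879 0.3217 0.0449] [0.4992 0.3173 0.061 ]
scene rack 0.66 [276.8 227.6] [0.5706 0.0341 0.0998] [0.5041 0.0415 0.    ]
scene mug 0.63 [221.7 303.1] [ 0.7953 -0.1509  0.0655] 
scene bottle 0.74 [127.7 283.6] [ 0.6785 -0.4383  0.0217] 
scene mallet 0.91 [405.7 198.7] [0.4442 0.4927 0.0212] 
scene mallet 0.44 [178.8 284.2] [ 0.6951 -0.2822  0.0191] 
scene offcut 0.8 [178.  284.9] [ 0.6982 -0.2844  0.0208] 
scene offcut 0.37 [406.2 198.1] [0.4435 0.4941 0.0235] 
scene screwdriver 0.66 [227.8 190.5] [ 0.3419 -0.1133  0.015 ] 
scene wheel_a 0.74 [280.  302.1] [0.7969 0.0202 0.0397] 
scene wheel_a 0.52 [252.7 272.6] [ 0.689  -0.0527  0.0396]
```

View pics/top0.png

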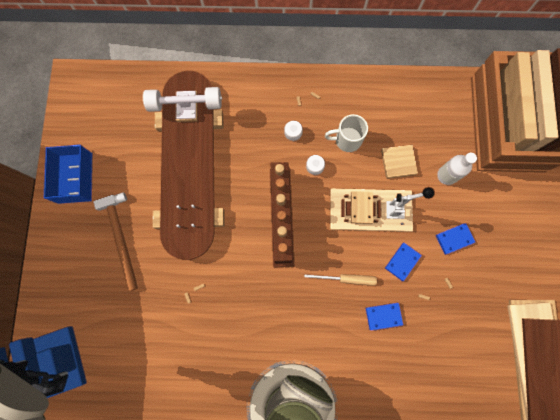

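View pics/scene0.png

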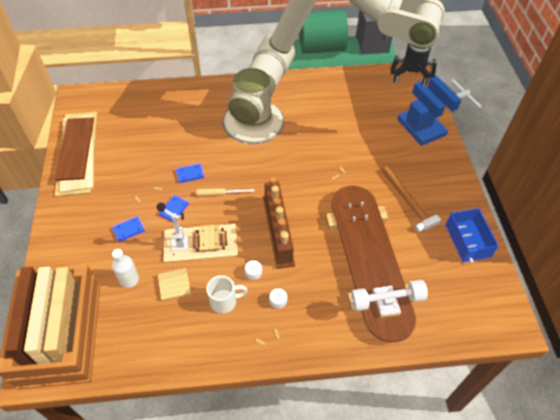

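The top view shows the nest at (370,210) with the riser at (362,208) and the clamp hinge at (397,207). The ball is at (428,193), leaning back, so nest x points roughly to world +y. The bolts are near (186,216), the rack near (282,215), and the blue plates are decoys.

Run:
```python
from h import *
np.set_printoptions(precision=4,suppress=True)
s=env.observe();R=np.array(s["tool_rot"]);print(s["position"],R,s["grip_width"])
p=env.get_image("wrist");T=np.array(p["world_to_cam"]);Rc=T[:3,:3].T;c=-Rc@T[:3,3]
print("cam in tool",R.T@(c-np.array(s["position"])),R.T@Rc,p["camera_matrix"])
p=env.get_image("top");T=np.array(p["world_to_cam"]);K=np.array(p["camera_matrix"])
print("topcam",-T[:3,:3].T@T[:3,3])
u,v=np.meshgrid(np.arange(560),np.arange(420));d=p["depth"]
P=np.stack([(u-K[0,2])/K[0,0]*d,(v-K[1,2])/K[1,1]*d,d],-1)@T[:3,:3]-T[:3,:3].T@T[:3,3]
z=P[...,2]
def rect(m,name):
    q=P[m][:,:2].astype(np.float32)
    print(name,len(q),cv2.minAreaRect(q*1000))
near=(abs(P[...,0]-.54)<.09)&(abs(P[...,1]+.215)<.16)
hsv=cv2.cvtColor(p["img"],cv2.COLOR_RGB2HSV)
m=near&(z>.006)&(z<.25)&(hsv[...,2]>0)
n,l,st,_=cv2.connectedComponentsWithStats((near&(z>.006)&(z<.05)).astype(np.uint8))
k=1+np.argmax(st[1:,4]);rect(l==k,"nest")
m=(abs(P[...,0]-.51)<.2)&(abs(P[...,1]-.04)<.09)&(z>.07)&(z<.2)
n,l,st,_=cv2.connectedComponentsWithStats(m.astype(np.uint8));k=1+np.argmax(st[1:,4]);rect(l==k,"rack");print("zmax",z[l==k].max())
m=(abs(P[...,1]-.31)<.12)&(z>.035)&(z<.046)&(P[...,0]>.3)&(P[...,0]<.72)
n,l,st,_=cv2.connectedComponentsWithStats(m.astype(np.uint8));k=1+np.argmax(st[1:,4])
for a,b in((.45,.55),(.55,.65)):
    q=P[(l==k)&(P[...,0]>a)&(P[...,0]<b)];print("deck slice",a,q[:,1].min(),q[:,1].max())
m=(abs(P[...,1]-.31)<.06)&(abs(P[...,0]-.5)<.07)&(hsv[...,2]>125)&(hsv[...,1]<90)
n,l,st,c=cv2.connectedComponentsWithStats(m.astype(np.uint8))
for i in range(1,n): print("bolt",st[i,4],c[i],atz(p,c[i],.061))
```

```text
[0.1231 0.536  0.2101] [[-0.9746  0.2239 -0.    ]
 [ 0.2239  0.9746 -0.    ]
 [-0.     -0.     -1.    ]] 0.08566795342243867
cam in tool [ 0.0692  0.0008 -0.1634] [[-0.0001 -0.9631 -0.269 ]
 [ 1.      0.     -0.0003]
 [ 0.0003 -0.269   0.9631]] [[366.8987   0.     278.1629]
 [  0.     366.8987 207.0879]
 [  0.       0.       1.    ]]
topcam [0.3012 0.0229 1.1456]
nest 3082 ((544.8850708007812, -218.1935272216797), (234.74038696289062, 121.09423828125), 89.80811309814453)
rack 1847 ((519.0181884765625, 40.60579299926758), (270.5086975097656, 49.959205627441406), 3.730135440826416)
zmax 0.1528909799258391
deck slice 0.45 0.2291014144107562 0.38327258158463523
deck slice 0.55 0.2352497662274045 0.3910758483889234
bolt 8 [177.125 206.125] [0.529  0.3297 0.061 ]
bolt 9 [192.1111 205.6667] [0.5313 0.2882 0.061 ]
bolt 8 [177.125 225.125] [0.4757 0.3257 0.061 ]
bolt 8 [192.125 224.875] [0.4774 0.2845 0.061 ]
```

```bash
cat > plan.py <<'E'
from h import *
from scipy.spatial.transform import Rotation as Ro
def plan(wps,grip,rows_max=38.,dy=.11,start=None):
    """wps: list of (x,y,z,yaw_deg or None) tool down; prints rows"""
    s=env.observe();p=np.array(s["position"]);R=np.array(s["tool_rot"])
    out=[]
    for w in wps:
        t=np.array(w[:3]);yaw0=np.arctan2(R[1,0],R[0,0])
        yaw=yaw0 if w[3] is None else np.radians(w[3]);
        dyaw=(yaw-yaw0+np.pi)%(2*np.pi)-np.pi
        n=max(int(np.ceil(np.linalg.norm(t-p)/(rows_max/1000))),int(np.ceil(abs(dyaw)/dy)),1)
        for i in range(n):
            want=p+(t-p)/(n-i); sh=np.round(R.T@(want-p)*1000,0 if n>1 and i<n-1 else 1)
            y=np.arctan2(R[1,0],R[0,0]); ty=yaw0+dyaw*(i+1)/n
            Rt=np.array([[np.cos(ty),np.sin(ty),0],[np.sin(ty),-np.cos(ty),0],[0,0,-1]])
            rv=np.round(Ro.from_matrix(R.T@Rt).as_rotvec(),3)+0.
            p=p+R@sh/1000; R=R@Ro.from_rotvec(rv).as_matrix()
            out.append("%g "%grip+" ".join("%g"%(a+0.) for a in list(sh)+list(rv)))
    for i in range(0,len(out),8): print("; ".join(out[i:i+8]))
    print("end",np.round(p,4),len(out),"rows")
E
python3 -c "
from plan import *
plan([(.54,-.25,.30,90)],1)"
```

```text
1 -24 -28 -4 0 0 0.056; 1 -26 -27 -4 0 0 0.056; 1 -27 -25 -4 0 0 0.056; 1 -29 -24 -4 0 0 0.056; 1 -30 -22 -4 0 0 0.056; 1 -31 -20 -4 0 0 0.056; 1 -32 -18 -4 0 0 0.056; 1 -33 -17 -4 0 0 0.056
1 -34 -15 -4 0 0 0.056; 1 -35 -13 -4 0 0 0.056; 1 -35 -11 -4 0 0 0.056; 1 -36 -9 -4 0 0 0.057; 1 -36 -7 -3 0 0 0.056; 1 -37 -5 -4 0 0 0.056; 1 -37 -3 -3 0 0 0.056; 1 -37 0 -4 0 0 0.056
1 -37 2 -3 0 0 0.056; 1 -37 4 -4 0 0 0.056; 1 -37 6 -3 0 0 0.056; 1 -36 8 -4 0 0 0.056; 1 -36 10 -3 0 0 0.056; 1 -35 11 -4 0 0 0.056; 1 -34 13 -3 0 0 0.056; 1 -34 15.8 -3.9 0 0 0.056
end [ 0.54 -0.25  0.3 ] 24 rows
```

Request:
{"api": "servo_tool", "payload": {
  "deltas": "1 -24 -28 -4 0 0 0.056; 1 -26 -27 -4 0 0 0.056; 1 -27 -25 -4 0 0 0.056; 1 -29 -24 -4 0 0 0.056; 1 -30 -22 -4 0 0 0.056; 1 -31 -20 -4 0 0 0.056; 1 -32 -18 -4 0 0 0.056; 1 -33 -17 -4 0 0 0.056"
}}

```text
time_s: 2.27
position: [0.2623, 0.2722, 0.2425]
tool_rot: [[-0.78, 0.626, 0.001], [0.626, 0.78, 0.0], [-0.0, 0.001, -1.0]]
ft_force: [1.2, 1.0, -0.1]
grip_width: 0.0857
gripper_force: 0.0
```

Request:
{"api": "servo_tool", "payload": {
  "deltas": "1 -34 -15 -4 0 0 0.056; 1 -35 -13 -4 0 0 0.056; 1 -35 -11 -4 0 0 0.056; 1 -36 -9 -4 0 0 0.057; 1 -36 -7 -3 0 0 0.056; 1 -37 -5 -4 0 0 0.056; 1 -37 -3 -3 0 0 0.056; 1 -37 0 -4 0 0 0.056"
}}

```text
time_s: 2.93
position: [0.4003, 0.0095, 0.2724]
tool_rot: [[-0.43, 0.903, 0.0], [0.903, 0.43, -0.0], [-0.0, 0.0, -1.0]]
ft_force: [1.4, 1.5, -0.8]
grip_width: 0.0852
gripper_force: 0.0
```

Request:
{"api": "servo_tool", "payload": {
  "deltas": "1 -37 2 -3 0 0 0.056; 1 -37 4 -4 0 0 0.056; 1 -37 6 -3 0 0 0.056; 1 -36 8 -4 0 0 0.056; 1 -36 10 -3 0 0 0.056; 1 -35 11 -4 0 0 0.056; 1 -34 13 -3 0 0 0.056; 1 -34 15.8 -3.9 0 0 0.056"
}}

```text
time_s: 3.6
position: [0.5404, -0.2516, 0.3001]
tool_rot: [[0.003, 1.0, -0.0], [1.0, -0.003, 0.0], [0.0, -0.0, -1.0]]
ft_force: [0.3, 1.0, 0.4]
grip_width: 0.0854
gripper_force: 0.0
```

Run:
```python
from h import *
np.set_printoptions(precision=4,suppress=True)
s=env.observe();print(s["time_s"],s["position"],s["tool_rot"],s["q"])
p=env.get_image("wrist");save(p,"wrist1")
for k,z in [('nest',0),('clamp_hinge',.067),('clamp_ball',.216),('riser',.024)]:
    for r in env.spot_point(k,p)[:2]: print(k,r["conf"],r["uv"],dep(p,r["uv"]),atz(p,r["uv"],z))
```

```text
3.6 [ 0.5404 -0.2516  0.3001] [[ 0.003   1.     -0.0001]
 [ 1.     -0.003   0.0001]
 [ 0.0001 -0.0001 -1.    ]] [-36.3387  24.3098  55.7305   0.0011  99.9675 -36.1684]
clamp_hinge 0.8 [279.6, 192.1] [ 0.5407 -0.2512  0.1728] [ 0.541  -0.2762  0.067 ]
clamp_ball 0.73 [284.7, 278.7] [ 0.544  -0.3003  0.2291] [ 0.5442 -0.3068  0.216 ]
riser 0.97 [40.5, 155.7] [ 0.2486 -0.242   0.0143] [ 0.2549 -0.2407  0.024 ]
riser 0.84 [283.0, 106.2] [ 0.545  -0.1844  0.038 ] [ 0.5452 -0.1845  0.024 ]
```

View pics/wrist1.png

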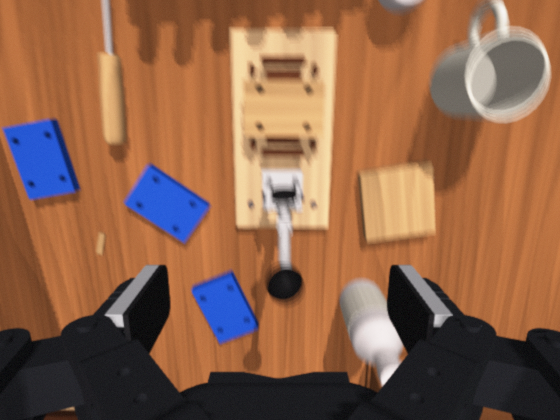

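The wrist view shows the ball at (285,283), the hinge at (282,190) and the riser at (283,106). The nest is aligned with the image vertical, which is world y. The measurements agree: nest origin is about (0.545, -0.1845), hinge about y -0.279, and the ball about (0.5445, -0.307, 0.216).

Request:
{"api": "servo_tool", "payload": {
  "deltas": "1 -28 2 0 0 0 0; 1 -27.5 2 10 0 0 0; 1 0 0 35 0 0 0; 1 0 0 35 0 0 0; 1 0 0 25 0 0 0; 1 0 0 0 0 0 0; 0 0 0 0 0 0 0; 0 0 0 0 0 0 0",
  "newtons": 25
}}

```text
time_s: 4.52
position: [0.5447, -0.3053, 0.1977]
tool_rot: [[-0.001, 1.0, 0.003], [1.0, 0.001, -0.002], [-0.002, 0.003, -1.0]]
ft_force: [-0.2, -0.5, 0.2]
grip_width: 0.0644
gripper_force: 0.0
```

Request:
{"api": "servo_tool", "payload": {
  "deltas": "0 0 0 0 0 0 0; 0 0 0 0 0 0 0; 0 0 0 0 0 0 0; 0 0 0 0 0 0 0"
}}

```text
time_s: 4.85
position: [0.5435, -0.3061, 0.1966]
tool_rot: [[0.0, 1.0, -0.0], [1.0, -0.0, -0.002], [-0.002, -0.0, -1.0]]
ft_force: [-5.2, -1.3, 6.3]
grip_width: 0.0252
gripper_force: 24.3
```

Run:
```python
from h import *
p=env.get_image("wrist");save(p,"wrist2")
print([ (r["conf"],r["uv"],dep(p,r["uv"])) for r in env.spot_point("clamp_ball",p)[:2]])
```

```text
[(0.62, [279.5, 274.0], array([ 0.54319219, -0.30075057,  0.22887294]))]
```

View pics/wrist2.png

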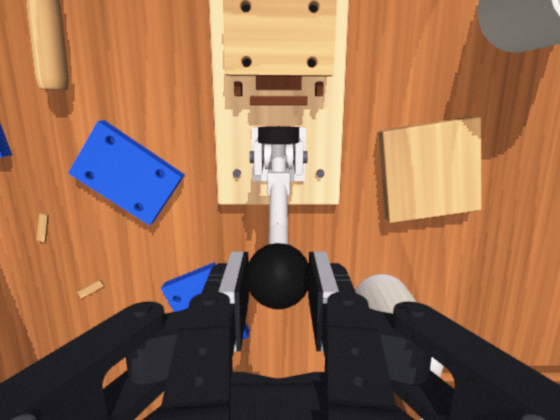

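The fingers hold the ball at (279,276), centred between the pads.

```bash
cat > arc.py <<'E'
from h import *
import sys
def arc(a1,n,H=(-.2795,.067),r=.153,g=0,off=.0195):
    s=env.observe();p=np.array(s["position"]);y,z=p[1],p[2]
    a0=np.degrees(np.arctan2(z+off-H[1],y-H[0]));print(s["time_s"],p,"r",np.hypot(z+off-H[1],y-H[0]),"alpha",a0,"theta",np.radians(a0-11.31),s["ft_force"],s["grip_width"])
    out=[]
    for i in range(n):
        a=np.radians(a0+(a1-a0)*(i+1)/n);Y=H[0]+r*np.cos(a);Z=H[1]+r*np.sin(a)-off
        dx,dz=np.round(1000*(Y-y),0),np.round(-1000*(Z-z),0);y+=dx/1000;z-=dz/1000
        out.append(f"{g} {dx:g} 0 {dz:g} 0 0 0")
    for i in range(0,n,8):print("; ".join(out[i:i+8]))
    print("end",y,z)
E
python3 -c "
from arc import *
arc(10.8,16)"
```

```text
4.95 [ 0.5434443  -0.30613195  0.19662753] r 0.15148690295009182 alpha 100.1254295966204 theta 1.5501216730342453 [-4.73353208 -0.45032267  6.66922749] 0.024878363432143967
0 15 0 -3 0 0 0; 0 14 0 -1 0 0 0; 0 15 0 1 0 0 0; 0 15 0 3 0 0 0; 0 14 0 3 0 0 0; 0 14 0 6 0 0 0; 0 14 0 6 0 0 0; 0 12 0 8 0 0 0
0 12 0 9 0 0 0; 0 11 0 10 0 0 0; 0 10 0 11 0 0 0; 0 9 0 13 0 0 0; 0 7 0 12 0 0 0; 0 7 0 14 0 0 0; 0 4 0 14 0 0 0; 0 4 0 14 0 0 0
end -0.12913195213781925 0.07662753230285621
```

Request:
{"api": "servo_tool", "payload": {
  "deltas": "0 15 0 -1 0 0 0; 0 14 0 -1 0 0 0; 0 15 0 1 0 0 0; 0 15 0 3 0 0 0; 0 14 0 3 0 0 0; 0 14 0 6 0 0 0; 0 14 0 6 0 0 0; 0 12 0 8 0 0 0"
}}

```text
time_s: 5.62
position: [0.5436, -0.1914, 0.1714]
tool_rot: [[-0.0, 1.0, 0.001], [1.0, 0.0, -0.001], [-0.001, 0.001, -1.0]]
ft_force: [-2.5, 2.3, 4.4]
grip_width: 0.0251
gripper_force: 34.7
```

Run:
```python
from arc import *
arc(10.8,8,off=.021)
p=env.get_image("wrist");save(p,"wrist3")
print([ (r["conf"],r["uv"],dep(p,r["uv"])) for r in env.spot_point("clamp_ball",p)[:2]])
```

```text
5.6167 [ 0.54364508 -0.19143328  0.17143969] r 0.15326729559559255 alpha 54.9286793477578 theta 0.7612895699900263 [-2.50622239  2.31307235  4.39246387] 0.02510828688054394
0 11 0 9 0 0 0; 0 11 0 10 0 0 0; 0 10 0 11 0 0 0; 0 8 0 12 0 0 0; 0 8 0 13 0 0 0; 0 6 0 14 0 0 0; 0 5 0 13 0 0 0; 0 3 0 15 0 0 0
end -0.12943327774904045 0.0744396920083874
[(0.8, [280.9, 274.4], array([ 0.54387826, -0.18554395,  0.20535554]))]
```

View pics/wrist3.png

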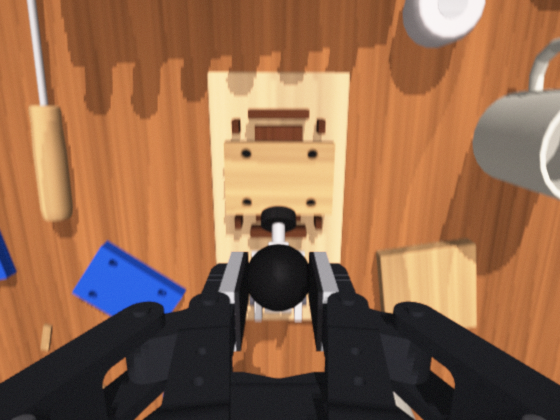

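The clamp follows: the ball is still held at (280,276), and the pad is swinging above the riser at (279,215).

Request:
{"api": "servo_tool", "payload": {
  "deltas": "0 11 0 9 0 0 0; 0 11 0 10 0 0 0; 0 10 0 11 0 0 0; 0 8 0 12 0 0 0; 0 8 0 13 0 0 0; 0 6 0 14 0 0 0; 0 5 0 13 0 0 0; 0 3 0 14 0 0 0"
}}

```text
time_s: 6.38
position: [0.5449, -0.1314, 0.0788]
tool_rot: [[-0.001, 1.0, 0.003], [1.0, 0.001, -0.004], [-0.004, 0.003, -1.0]]
ft_force: [-46.4, 4.3, 153.1]
grip_width: 0.0101
gripper_force: 81.0
```

Request:
{"api": "servo_tool", "payload": {
  "deltas": "0 0 0 0 0 0 0; 0 0 0 1 0 0 0; 0 0 0 0 0 0 0; 0 0 0 0 0 0 0"
}}

```text
time_s: 6.72
position: [0.5446, -0.132, 0.081]
tool_rot: [[-0.0, 1.0, 0.006], [1.0, 0.0, -0.005], [-0.005, 0.006, -1.0]]
ft_force: [-24.2, 4.5, 63.3]
grip_width: 0.0097
gripper_force: 39.2
```

Run:
```python
from arc import *
arc(100,16,off=.021)
p=env.get_image("scene");cv2.imwrite("pics/sc4.png",cv2.resize(cv2.cvtColor(p["img"],cv2.COLOR_RGB2BGR)[180:300,120:280],None,fx=4,fy=4,interpolation=2))
print([ (r["conf"],r["uv"],dep(p,r["uv"])) for r in env.spot_point("clamp_ball",p)[:2]])
```

```text
6.7167 [ 0.54457858 -0.13198501  0.08098799] r 0.1516074947062996 alpha 13.34300435685247 theta 0.035482619734465336 [-24.23236637   4.53297218  63.3024573 ] 0.009712344890709984
0 -3 0 -14 0 0 0; 0 -5 0 -14 0 0 0; 0 -6 0 -13 0 0 0; 0 -8 0 -12 0 0 0; 0 -9 0 -11 0 0 0; 0 -10 0 -11 0 0 0; 0 -11 0 -9 0 0 0; 0 -11 0 -9 0 0 0
0 -13 0 -7 0 0 0; 0 -13 0 -6 0 0 0; 0 -14 0 -5 0 0 0; 0 -14 0 -4 0 0 0; 0 -14 0 -2 0 0 0; 0 -14 0 -1 0 0 0; 0 -15 0 0 0 0 0; 0 -14 0 2 0 0 0
end -0.3059850084987648 0.19698799413386162
[]
```

View pics/sc4.png

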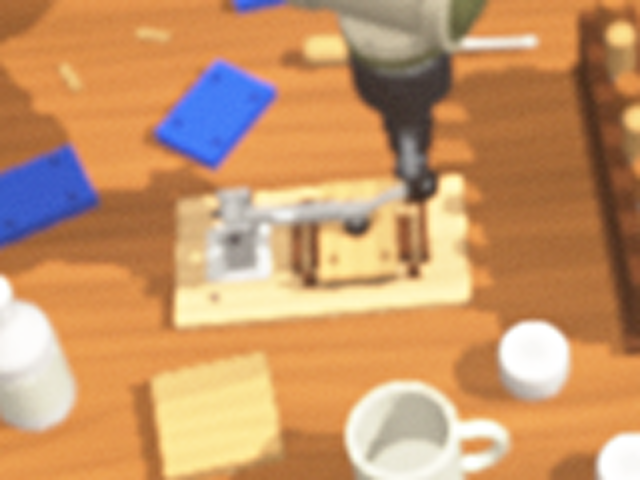

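The clamp is shut, with the pad on the riser at (355,222). The wrist force is high and the fingers have closed to 10 mm, so I'll check the grip before moving.

Run:
```python
from arc import *
p=env.get_image("wrist");save(p,"wrist5");print(env.observe()["ft_force"],env.grasp_offset)
K=p["camera_matrix"]
for r,c in((230,280),(245,280),(260,280),(275,280),(290,280),(260,262),(260,298)): print(r,c,dep(p,(c,r)))
```

```text
[-23.58551263   5.42635601  63.1899767 ] 0.0187
230 280 [ 0.54444326 -0.11415301  0.09669775]
245 280 [ 0.54439023 -0.11855027  0.10278873]
260 280 [ 0.54438623 -0.12459727  0.10427575]
275 280 [ 0.54440351 -0.13163274  0.10381362]
290 280 [ 0.54461344 -0.14844542  0.08585538]
260 262 [ 0.53739739 -0.11984356  0.11485957]
260 298 [ 0.55114855 -0.11985947  0.11488234]
```

View pics/wrist5.png

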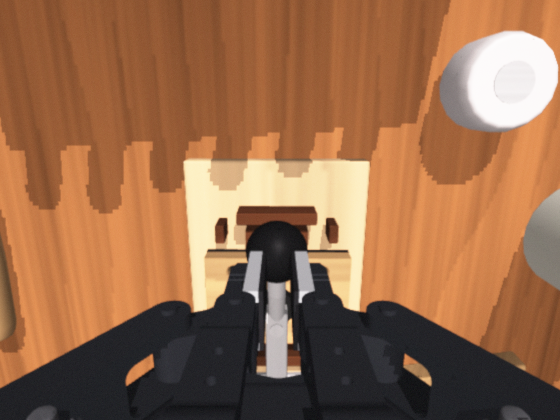

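The fingers slid behind and above the ball (277,252) while pressing it down. I'll open, check the true pose and regrasp the ball lower.

Request:
{"api": "servo_tool", "payload": {
  "deltas": "0.6 0 0 -6 0 0 0; 0.6 0 0 -4 0 0 0; 0.6 0 0 0 0 0 0; 0.6 0 0 0 0 0 0; 0.6 0 0 0 0 0 0"
}}

```text
time_s: 7.28
position: [0.5439, -0.1306, 0.0824]
tool_rot: [[0.0, 1.0, -0.001], [1.0, -0.0, 0.0], [0.0, -0.001, -1.0]]
ft_force: [0.4, -0.2, 0.5]
grip_width: 0.0513
gripper_force: 0.0
```

Run:
```python
from arc import *
s=env.observe();print(s["time_s"],s["position"],s["ft_force"],s["grip_width"])
p=env.get_image("wrist");m=(p["img"].max(2)<45).astype(np.uint8)
u,v=np.meshgrid(range(560),range(420));m[(p["depth"]<.12)|(p["depth"]>.19)]=0
m[(abs(u-279)>45)|(v<180)|(v>300)]=0
m=cv2.morphologyEx(m,cv2.MORPH_OPEN,np.ones((5,5)))
q=np.argwhere(m)[:,::-1];c,r=cv2.minEnclosingCircle(q.astype(np.float32));print(c,r)
print(dep(p,c));o,d=ray(p,c);X=dep(p,c);print("ball",X+.014*d/np.linalg.norm(d))
for r in env.spot_point("clamp_ball",p)[:2]:print(r)
for k in("riser","clamp_pad"):
  for r in env.spot_point(k,p)[:2]:print(k,r,dep(p,r["uv"]))
```

```text
7.2833 [ 0.54389534 -0.13063892  0.08243132] [ 0.43763783 -0.18081591  0.45735021] 0.051348506368504444
(278.0, 256.47369384765625) 30.933177947998047
[ 0.54305014 -0.12138916  0.1067642 ]
ball [ 0.54302657 -0.12692357  0.09390459]
{'uv': [281.4, 253.0], 'conf': 0.79}
riser {'uv': [280.5, 295.0], 'conf': 0.76} [ 0.54420139 -0.14893989  0.08877377]
riser {'uv': [99.7, 407.7], 'conf': 0.65} [ 0.49598306 -0.13874025  0.16676166]
clamp_pad {'uv': [281.4, 301.9], 'conf': 0.91} [ 0.54465749 -0.15394327  0.08649129]
```

Request:
{"api": "servo_tool", "payload": {
  "deltas": "0.6 3 0 6 0 0 0; 0.6 0 0 5 0 0 0; 0.6 0 0 0 0 0 0; 0 0 0 0 0 0 0; 0 0 0 0 0 0 0; 0 0 0 0 0 0 0; 0 0 0 0 0 0 0; 0 0 0 0 0 0 0",
  "newtons": 35
}}

```text
time_s: 8.15
position: [0.5437, -0.1274, 0.0721]
tool_rot: [[0.0, 1.0, -0.0], [1.0, -0.0, 0.0], [0.0, -0.0, -1.0]]
ft_force: [-1.9, 0.3, 1.1]
grip_width: 0.025
gripper_force: 34.3
```

Run:
```python
from arc import *
arc(106,16,H=(-.2785,.067),off=.0235)
```

```text
8.15 [ 0.54373966 -0.1274287   0.07210395] r 0.15375540307377192 alpha 10.72150652973379 theta -0.01027114868263271 [-1.85028711  0.28679336  1.13394123] 0.024958802527137048
0 -5 0 -15 0 0 0; 0 -5 0 -15 0 0 0; 0 -7 0 -15 0 0 0; 0 -8 0 -13 0 0 0; 0 -10 0 -13 0 0 0; 0 -11 0 -11 0 0 0; 0 -12 0 -11 0 0 0; 0 -13 0 -9 0 0 0
0 -14 0 -7 0 0 0; 0 -14 0 -6 0 0 0; 0 -16 0 -5 0 0 0; 0 -15 0 -3 0 0 0; 0 -16 0 -1 0 0 0; 0 -16 0 -0 0 0 0; 0 -16 0 2 0 0 0; 0 -15 0 4 0 0 0
end -0.3204286995320687 0.19010395338595765
```

Request:
{"api": "servo_tool", "payload": {
  "deltas": "0 -4 0 -15 0 0 0; 0 -5 0 -15 0 0 0; 0 -7 0 -15 0 0 0; 0 -8 0 -13 0 0 0; 0 -10 0 -13 0 0 0; 0 -11 0 -11 0 0 0; 0 -12 0 -11 0 0 0; 0 -13 0 -9 0 0 0"
}}

```text
time_s: 8.82
position: [0.5443, -0.198, 0.1752]
tool_rot: [[-0.0, 1.0, 0.002], [1.0, 0.0, -0.001], [-0.001, 0.002, -1.0]]
ft_force: [0.0, -0.4, -0.3]
grip_width: -0.0
gripper_force: 0.0
```

Run:
```python
from arc import *
arc(106,8,H=(-.2785,.067),off=.0235)
```

```text
8.8167 [ 0.54432638 -0.1979885   0.17517163] r 0.1543357401305219 alpha 58.556020940365606 theta 0.8245986238755673 [ 0.01381827 -0.37196416 -0.25203101] -2.6926762172541117e-06
0 -15 0 -6 0 0 0; 0 -14 0 -6 0 0 0; 0 -15 0 -5 0 0 0; 0 -16 0 -3 0 0 0; 0 -16 0 -1 0 0 0; 0 -16 0 0 0 0 0; 0 -15 0 2 0 0 0; 0 -16 0 4 0 0 0
end -0.32098850071413526 0.19017163386385916
```

The ball slipped out on the way up. Next I'll use the shut fingers as a pusher from the front of the ball: pushing it back and up along its arc needs only about 10 N and no grip. First I'll check where the clamp is.

Run:
```python
from arc import *
np.set_printoptions(precision=4,suppress=True)
for n in("wrist","top","scene"):
  p=env.get_image(n);save(p,n+"6")
  for k in("clamp_ball","clamp_pad","riser"):
    for r in env.spot_point(k,p)[:2]:print(n,k,r["conf"],r["uv"],dep(p,r["uv"]))
```

```text
wrist clamp_ball 0.67 [280.9, 99.7] [ 0.5452 -0.1262  0.1084]
wrist clamp_pad 0.72 [277.0, 171.6] [ 0.5428 -0.1766  0.0714]
wrist riser 0.91 [278.8, 171.7] [ 0.5441 -0.1767  0.0714]
wrist riser 0.82 [131.8, 285.4] [ 0.4008 -0.2993  0.0141]
top clamp_ball 0.45 [346.1, 201.5] [ 0.4597 -0.0779  0.4641]
top clamp_ball 0.39 [316.4, 167.6] [ 0.6567 -0.0561  0.0375]
top riser 0.61 [403.4, 263.7] [ 0.3897 -0.3039  0.0142]
top riser 0.58 [452.6, 237.0] [ 0.4685 -0.4448  0.0143]
scene clamp_ball 0.82 [225.1, 220.5] [ 0.4597 -0.1294  0.003 ]
scene clamp_pad 0.39 [210.4, 236.5] [ 0.5478 -0.1775  0.0466]
scene riser 0.86 [131.4, 229.8] [ 0.4754 -0.4385  0.017 ]
scene riser 0.83 [209.4, 238.5] [ 0.5531 -0.1812  0.0436]
```

View pics/wrist6.png

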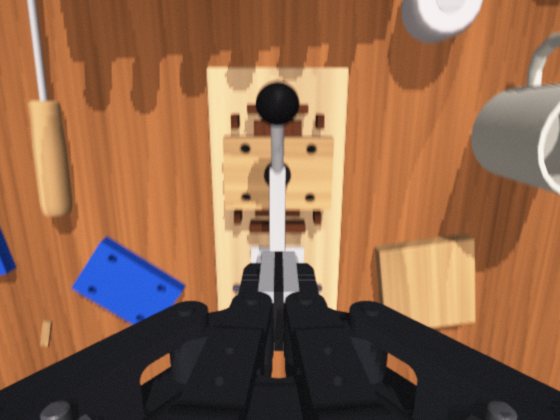

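The clamp lies shut, with the ball at (277,103) and the pad at (277,172) on the riser, which is still seated.

Request:
{"api": "servo_tool", "payload": {
  "deltas": "0 34 0 0 0 0 0; 0 34 0 0 0 0 0; 0 34 0 0 0 0 0; 0 0 0 30 0 0 0; 0 0 0 38 0 0 0; 0 0 0 30 0 0 0; 0 0 0 0 0 0 0; 0 -4 0 0 0 0 0"
}}

```text
time_s: 10.08
position: [0.5437, -0.0989, 0.0758]
tool_rot: [[-0.001, 1.0, -0.002], [1.0, 0.001, 0.001], [0.001, -0.002, -1.0]]
ft_force: [0.2, -0.3, 1.3]
grip_width: -0.0005
gripper_force: 0.0
```

Run:
```python
from arc import *
s=env.observe();p=np.array(s["position"]);print(p,s["ft_force"])
H=(-.279,.067);oy=.026;oz=-.018
y,z=p[1],p[2];out=[]
a0=11.3;n=18
for i in range(n):
    a=np.radians(a0+(110-a0)*(i+1)/n);Y=H[0]+.153*np.cos(a)+oy-.003;Z=H[1]+.153*np.sin(a)+oz
    dx,dz=round(1000*(Y-y)),-round(1000*(Z-z));y+=dx/1000;z-=dz/1000;out.append(f"0 {dx} 0 {dz} 0 0 0")
for i in range(0,n,6):print("; ".join(out[i:i+6]))
print(y,z)
```

```text
[ 0.54366155 -0.09893077  0.07577649] [ 0.1910548  -0.33468493  1.28728501]
0 -11 0 -17 0 0 0; 0 -4 0 -14 0 0 0; 0 -7 0 -13 0 0 0; 0 -7 0 -13 0 0 0; 0 -9 0 -12 0 0 0; 0 -9 0 -11 0 0 0
0 -11 0 -10 0 0 0; 0 -12 0 -9 0 0 0; 0 -12 0 -8 0 0 0; 0 -13 0 -6 0 0 0; 0 -14 0 -5 0 0 0; 0 -14 0 -4 0 0 0
0 -14 0 -3 0 0 0; 0 -15 0 -1 0 0 0; 0 -15 0 0 0 0 0; 0 -14 0 2 0 0 0; 0 -14 0 3 0 0 0; 0 -14 0 4 0 0 0
-0.3079307659368085 0.19277649364012842
```

Request:
{"api": "servo_tool", "payload": {
  "deltas": "0 -5 0 0 0 0 0; 0 -4 0 -3 0 0 0; 0 -4 0 -8 0 0 0; 0 -6 0 -11 0 0 0; 0 -7 0 -13 0 0 0; 0 -7 0 -13 0 0 0"
}}

```text
time_s: 10.58
position: [0.5448, -0.1256, 0.128]
tool_rot: [[-0.002, 1.0, 0.004], [1.0, 0.002, 0.013], [0.013, 0.004, -1.0]]
ft_force: [-0.4, 34.5, 17.4]
grip_width: -0.0002
gripper_force: 18.4
```

Run:
```python
from arc import *
s=env.observe();print(s["position"],s["ft_force"])
p=env.get_image("wrist");save(p,"wrist7")
for r in env.spot_point("clamp_ball",p)[:2]:print(r["conf"],r["uv"],dep(p,r["uv"]))
```

```text
[ 0.54482682 -0.1256148   0.1279694 ] [-0.41952049 34.45789144 17.44684029]
```

View pics/wrist7.png

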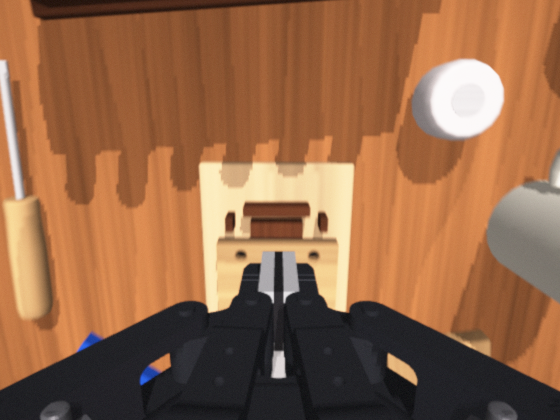

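The ball lagged below the fingertips and jammed at the tip edge. I'll back off, go lower, make contact first and then follow the arc.

Request:
{"api": "servo_tool", "payload": {
  "deltas": "0 20 0 0 0 0 0; 0 15 0 20 0 0 0; 0 0 0 30 0 0 0; 0 0 0 12 0 0 0; 0 0 0 0 0 0 0; 0 -5 0 0 0 0 0; 0 0 0 0 0 0 0"
}}

```text
time_s: 11.27
position: [0.5448, -0.1032, 0.064]
tool_rot: [[0.001, 1.0, 0.003], [1.0, -0.001, 0.0], [0.0, 0.003, -1.0]]
ft_force: [-0.5, 1.8, -0.0]
grip_width: -0.0002
gripper_force: 1.2
```

Run:
```python
from arc import *
s=env.observe();print(s["time_s"],s["position"],s["ft_force"])
p=env.get_image("wrist");u,v=np.meshgrid(range(560),range(420))
T=np.array(p["world_to_cam"]);K=np.array(p["camera_matrix"]);d=p["depth"]
P=np.stack([(u-K[0,2])/K[0,0]*d,(v-K[1,2])/K[1,1]*d,d],-1)@T[:3,:3]-T[:3,:3].T@T[:3,3]
pos=np.array(s["position"])
for n in("wrist","scene"):
  q=p if n=="wrist" else env.get_image(n)
  for k in("clamp_ball","riser"):
    for r in env.spot_point(k,q)[:2]:print(n,k,r["conf"],r["uv"],dep(q,r["uv"]))
# finger extent along tool x by height above the tip
m=(abs(P[...,0]-pos[0])<.012)&(P[...,2]>pos[2]-.01)&(abs(P[...,1]-pos[1])<.05)
for z0 in np.arange(-.01,.06,.01):
    k=m&(P[...,2]>pos[2]+z0)&(P[...,2]<pos[2]+z0+.01)
    if k.any(): print(round(z0,3),k.sum(),P[k][:,1].min()-pos[1],P[k][:,1].max()-pos[1])
```

```text
11.2667 [ 0.54478761 -0.10318004  0.06403719] [-4.78141108e-01  1.78038220e+00 -7.63164747e-04]
scene clamp_ball 0.6 [223.0, 223.5] [ 0.5443487  -0.13209553  0.10887214]
scene riser 0.93 [176.4, 207.4] [ 0.39701903 -0.29125504  0.01502705]
scene riser 0.71 [192.3, 173.8] [ 0.25733939 -0.23491417  0.0192711 ]
0.02 271 -0.049972830487227116 0.012248226668336026
0.03 659 0.006741146833822223 0.01238969343767879
0.04 1094 -0.03395171105751679 0.012547008144979652
0.05 1227 -0.011051383604954279 0.012784576310076609
```

Request:
{"api": "servo_tool", "payload": {
  "deltas": "0 -2 0 -3 0 0 0; 0 -3 0 -10 0 0 0; 0 -5 0 -14 0 0 0; 0 -6 0 -14 0 0 0; 0 -7 0 -13 0 0 0"
}}

```text
time_s: 11.98
position: [0.5442, -0.1221, 0.1174]
tool_rot: [[-0.001, 1.0, 0.001], [1.0, 0.001, 0.006], [0.006, 0.001, -1.0]]
ft_force: [0.8, 19.4, 6.9]
grip_width: 0.0001
gripper_force: 9.5
```

Run:
```python
from arc import *
s=env.observe();print(s["time_s"],s["position"],s["ft_force"],s["grip_width"])
for n in("wrist","scene"):
  q=env.get_image(n)
  for r in env.spot_point("clamp_ball",q)[:2]:print(n,r["conf"],r["uv"],dep(q,r["uv"]))
```

```text
11.9833 [ 0.54418048 -0.12209306  0.11737678] [ 0.75696918 19.40873381  6.9407988 ] 7.765079526647498e-05
scene 0.54 [219.3, 215.1] [ 0.54814459 -0.13945359  0.16076771]
```

Request:
{"api": "servo_tool", "payload": {
  "deltas": "0 -6 0 -14 0 0 0; 0 -9 0 -13 0 0 0; 0 -10 0 -11 0 0 0; 0 -11 0 -11 0 0 0; 0 -12 0 -9 0 0 0; 0 -13 0 -8 0 0 0; 0 -13 0 -6 0 0 0; 0 -14 0 -5 0 0 0"
}}

```text
time_s: 12.85
position: [0.5442, -0.2137, 0.195]
tool_rot: [[-0.001, 1.0, 0.002], [1.0, 0.001, -0.001], [-0.001, 0.002, -1.0]]
ft_force: [-0.1, 3.0, 4.4]
grip_width: -0.0002
gripper_force: 2.0
```

Run:
```python
from arc import *
s=env.observe();print(s["time_s"],s["position"],s["ft_force"],s["grip_width"])
for n in("top","scene"):
  q=env.get_image(n)
  for r in env.spot_point("clamp_ball",q)[:2]:print(n,r["conf"],r["uv"],dep(q,r["uv"]))
```

```text
12.85 [ 0.54420979 -0.21372391  0.19504743] [-0.12005458  2.96038411  4.40790527] -0.00023807898520164392
top 0.37 [121.6, 243.8] [0.42476601 0.48964935 0.02178827]
scene 0.72 [183.9, 204.3] [ 0.5494057  -0.23683834  0.23118982]
```

Request:
{"api": "servo_tool", "payload": {
  "deltas": "0 -14 0 -2 0 0 0; 0 -14 0 -1 0 0 0; 0 -14 0 0 0 0 0; 0 -14 0 1 0 0 0; 0 -14 0 2 0 0 0; 0 -12 0 2 0 0 0; 0 0 0 0 0 0 0; 0 0 0 0 0 0 0"
}}

```text
time_s: 13.72
position: [0.5437, -0.2961, 0.1904]
tool_rot: [[0.001, 1.0, -0.001], [1.0, -0.001, 0.001], [0.001, -0.001, -1.0]]
ft_force: [0.1, 0.1, 0.9]
grip_width: -0.0004
gripper_force: 0.0
```

Run:
```python
from arc import *
s=env.observe();print(s["time_s"],s["position"],s["ft_force"],s["grip_width"])
q=env.get_image("top")
q=env.get_image("scene");save(q,"scene8")
for k in("clamp_ball","riser"):
  for r in env.spot_point(k,q)[:2]:print(k,r["conf"],r["uv"],dep(q,r["uv"]))
```

```text
13.7167 [ 0.54369956 -0.29614399  0.1903774 ] [0.05562467 0.09703    0.90277157] -0.0004435332355940867
clamp_ball 0.84 [151.2, 208.8] [ 0.55003252 -0.33296336  0.22310167]
riser 0.85 [176.3, 209.4] [ 0.40394233 -0.2918668   0.01301485]
riser 0.83 [191.3, 174.1] [ 0.25815655 -0.23849715  0.01902321]
```

The clamp is back near its stop, with the ball at about y -0.333. Next I'll open and move above the riser for a look.

Request:
{"api": "servo_tool", "payload": {
  "deltas": "0 10 0 -10 0 0 0; 0.5 35 0 0 0 0 0; 1 35 0 0 0 0 0; 1 30 0 0 0 0 0; 1 0 0 0 0 0 0; 1 0 0 0 0 0 0"
}}

```text
time_s: 14.42
position: [0.5442, -0.1834, 0.2024]
tool_rot: [[-0.003, 1.0, 0.001], [1.0, 0.003, -0.001], [-0.001, 0.001, -1.0]]
ft_force: [1.0, -0.2, -0.2]
grip_width: 0.0604
gripper_force: 0.0
```

```bash
cat > look.py <<'E'
from h import *
np.set_printoptions(precision=4,suppress=True)
s=env.observe();print(s["time_s"],s["position"],s["grip_width"])
p=env.get_image("wrist");save(p,"wrist9")
T=np.array(p["world_to_cam"]);K=np.array(p["camera_matrix"]);d=p["depth"]
u,v=np.meshgrid(range(560),range(420))
P=np.stack([(u-K[0,2])/K[0,0]*d,(v-K[1,2])/K[1,1]*d,d],-1)@T[:3,:3]-T[:3,:3].T@T[:3,3]
for k in ["riser"]:
    for r in env.spot_point(k,p)[:2]: print(k,r["conf"],r["uv"],dep(p,r["uv"]),atz(p,r["uv"],.024))
m=(abs(P[...,0]-.544)<.05)&(abs(P[...,1]+.185)<.07)&(P[...,2]>.0335)&(P[...,2]<.044)
n,l,st,c=cv2.connectedComponentsWithStats(m.astype(np.uint8));k=1+np.argmax(st[1:,4])
q=P[l==k];print(st[k],np.median(q[:,2]),cv2.minAreaRect((q[:,:2]*1000).astype(np.float32)))
g=p["img"].max(2);hm=(l==k).astype(np.uint8);hm=cv2.morphologyEx(hm,cv2.MORPH_CLOSE,np.ones((15,15)))&(g<90)
n,l,st,c=cv2.connectedComponentsWithStats(hm.astype(np.uint8))
for i in range(1,n):
    if st[i,4]>10: print("hole",st[i,4],c[i],atz(p,c[i],.038))
E
python3 look.py
```

```text
14.4167 [ 0.5442 -0.1834  0.2024] 0.06043741652259017
riser 0.87 [280.9, 183.1] [ 0.546  -0.1836  0.0373] [ 0.5461 -0.1864  0.024 ]
riser 0.87 [143.4, 282.0] [ 0.4017 -0.2953  0.0143] [ 0.4056 -0.2903  0.024 ]
[ 229  149  101   67 6206] 0.03772545267323024 ((543.6116333007812, -183.52902221679688), (60.59486770629883, 90.24977111816406), 89.3453140258789)
hole 43 [248.2326 159.3953] [ 0.5167 -0.1619  0.038 ]
hole 42 [308.0714 160.0476] [ 0.5702 -0.1623  0.038 ]
hole 29 [248.8276 203.1034] [ 0.5164 -0.2024  0.038 ]
hole 27 [306.4074 203.6667] [ 0.5697 -0.2028  0.038 ]
```

View pics/wrist9.png

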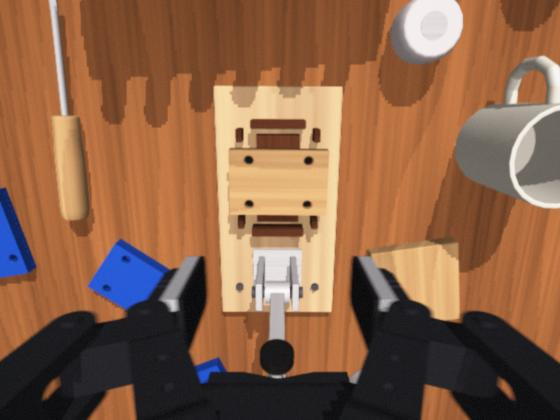

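The riser at (279,183) lies with its long side along world x, and the clamp is leaning back at (277,357). I need the stop heights to place the fingers.

```bash
cat >> look.py <<'E'
print("height map mm: rows 112..244 step 4, cols 220..340 step 6")
for r in range(112,246,4): print(r,round(float(atz(p,(279,r),.03)[1]),3),[int(round(1000*P[r,c,2])) for c in range(216,346,6)])
E
python3 look.py | tail -36
```

```text
hole 29 [306.7931 201.2414] [ 0.5698 -0.2024  0.038 ]
height map mm: rows 112..244 step 4, cols 220..340 step 6
112 -0.123 [12, 12, 13, 12, 13, 10, 13, 13, 10, 12, 12, 14, 12, 11, 11, 11, 12, 12, 12, 12, 13, 0]
116 -0.126 [11, 13, 12, 12, 13, 10, 12, 11, 12, 12, 12, 12, 11, 11, 10, 11, 12, 11, 13, 12, 11, 0]
120 -0.13 [13, 12, 12, 12, 12, 11, 30, 29, 30, 30, 30, 30, 30, 30, 29, 11, 11, 12, 12, 12, 12, 0]
124 -0.133 [13, 11, 11, 12, 11, 12, 31, 31, 29, 29, 30, 365, 29, 30, 29, 11, 12, 12, 12, 12, 12, 0]
128 -0.137 [11, 11, 11, 11, 30, 12, 11, 13, 12, 12, 12, 12, 11, 10, 12, 12, 13, 29, 11, 12, 13, 0]
132 -0.14 [11, 11, 13, 11, 29, 13, 11, 25, 25, 24, 23, 23, 23, 23, 11, 11, 11, 29, 11, 11, 11, 0]
136 -0.144 [12, 13, 12, 12, 30, 10, 10, 23, 23, 23, 24, 24, 22, 23, 11, 11, 13, 29, 12, 12, 11, 0]
140 -0.147 [12, 12, 13, 12, 12, 12, 12, 23, 25, 23, 24, 24, 23, 24, 11, 12, 14, 12, 11, 12, 11, 0]
144 -0.151 [10, 12, 12, 11, 12, 12, 11, 24, 24, 25, 21, 25, 24, 25, 12, 11, 11, 11, 13, 13, 12, -1]
148 -0.155 [12, 12, 37, 37, 38, 38, 37, 37, 37, 36, 38, 38, 37, 37, 37, 37, 38, 38, 36, 12, 12, 0
[... 1679 characters left out ...]
 12, 0]
220 -0.223 [-1, 13, 11, 12, 29, 13, 12, 11, 12, 12, 10, 11, 12, 12, 10, 12, 29, 13, 12, 11, 11, -1]
224 -0.227 [1, 12, 365, 13, 29, 11, 13, 20, 21, 21, 21, 21, 20, 21, 20, 12, 30, 10, 12, 13, 11, 0]
228 -0.231 [-1, 12, 13, 12, 11, 11, 29, 29, 30, 30, 31, 31, 29, 30, 30, 12, 11, 12, 11, 11, 12, -1]
232 -0.235 [0, 11, 13, 14, 12, 13, 30, 29, 30, 31, 31, 30, 31, 31, 30, 12, 11, 12, 10, 13, 12, 0]
236 -0.239 [-2, 11, 13, 12, 12, 10, 12, 11, 12, 13, 11, 11, 11, 11, 12, 12, 12, 11, 13, 13, 9, -1]
240 -0.244 [1, 13, 12, 10, 11, 12, 12, 11, 11, 12, 12, 11, 11, 11, 12, 12, 12, 10, 10, 11, 0, 1]
244 -0.248 [-1, 11, 13, 12, 12, 11, 11, 13, 13, 14, 365, 11, 12, 12, 12, 11, 12, 11, 11, 12, -1, 0]
```

Run:
```python
from plan import *
plan([(.5435,-.183,.12,179.5)],1,dy=.121)
```

```text
1 0 0 6 0 0 -0.12; 1 0 0 6 0 0 -0.12; 1 0 0 6 0 0 -0.121; 1 0 0 6 0 0 -0.12; 1 0 0 6 0 0 -0.12; 1 0 0 6 0 0 -0.12; 1 0 0 6 0 0 -0.121; 1 0 0 7 0 0 -0.12
1 0 0 6 0 0 -0.12; 1 0 1 7 0 0 -0.12; 1 1 1 6 0 0 -0.121; 1 0 0 7 0 0 -0.12; 1 0.5 1 6.2 0 0 -0.12
end [ 0.5435 -0.183   0.12  ] 13 rows
```

Request:
{"api": "servo_tool", "payload": {
  "deltas": "1 0 0 6 0 0 -0.12; 1 0 0 6 0 0 -0.12; 1 0 0 6 0 0 -0.121; 1 0 0 6 0 0 -0.12; 1 0 0 6 0 0 -0.12; 1 0 0 6 0 0 -0.12; 1 0 0 6 0 0 -0.121; 1 0 0 7 0 0 -0.12"
}}

```text
time_s: 15.28
position: [0.544, -0.1865, 0.1517]
tool_rot: [[-0.823, 0.568, 0.0], [0.568, 0.823, -0.0], [-0.0, -0.0, -1.0]]
ft_force: [1.0, 0.3, 0.2]
grip_width: 0.0849
gripper_force: 0.0
```

Request:
{"api": "servo_tool", "payload": {
  "deltas": "1 0 0 6 0 0 -0.12; 1 0 1 7 0 0 -0.12; 1 1 1 6 0 0 -0.121; 1 0 0 7 0 0 -0.12; 1 0.5 1 6.2 0 0 -0.12; 1 0 0 0 0 0 0"
}}

```text
time_s: 15.78
position: [0.5429, -0.1828, 0.1186]
tool_rot: [[-1.0, 0.005, -0.002], [0.005, 1.0, 0.001], [0.002, 0.001, -1.0]]
ft_force: [-0.2, 0.2, -0.1]
grip_width: 0.0852
gripper_force: 0.0
```

Run:
```python
from plan import *
np.set_printoptions(precision=4,suppress=True)
s=env.observe();print(s["time_s"],s["position"],s["tool_rot"],s["grip_width"],s["q"][5])
p=env.get_image("wrist");save(p,"wrist10")
T=np.array(p["world_to_cam"]);K=np.array(p["camera_matrix"]);d=p["depth"]
u,v=np.meshgrid(range(560),range(420))
P=np.stack([(u-K[0,2])/K[0,0]*d,(v-K[1,2])/K[1,1]*d,d],-1)@T[:3,:3]-T[:3,:3].T@T[:3,3]
q=(P-np.array(s["position"]))@np.array(s["tool_rot"])
m=(d>.05)&(q[...,2]<.03)&(q[...,2]>-.05)&(abs(q[...,0])<.02)
for sg in(-1,1):
    k=m&(sg*q[...,1]>.02)&(sg*q[...,1]<.08); 
    if k.any(): print("finger",sg,"z pct",np.percentile(q[k][:,2],[90,97,100]),"|y|",np.percentile(abs(q[k][:,1]),[0,3,97,100]),"x",q[k][:,0].min(),q[k][:,0].max())
m=(abs(P[...,0]-.544)<.06)&(abs(P[...,1]+.183)<.06)&(P[...,2]>.0335)&(P[...,2]<.044)
n,l,st,c=cv2.connectedComponentsWithStats(m.astype(np.uint8));k=1+np.argmax(st[1:,4]);w=P[l==k]
print(st[k],np.median(w[:,2]),cv2.minAreaRect((w[:,:2]*1000).astype(np.float32)))
plan([(.5435,-.183,.024,179.5)],1,rows_max=20)
```

```text
15.7833 [ 0.5429 -0.1828  0.1186] [[-1.      0.0048 -0.0021]
 [ 0.0048  1.      0.0012]
 [ 0.0021  0.0012 -1.    ]] 0.08518930801837378 -120.16499910751797
finger -1 z pct [-0.0371 -0.0351 -0.0335] |y| [0.0411 0.0413 0.0539 0.0554] x -0.010434154799612691 0.012299350997304715
finger 1 z pct [-0.0371 -0.0349 -0.0333] |y| [0.0432 0.0434 0.0559 0.0577] x -0.010751224069642738 0.0124868557426246
[  232   143    91   127 10567] 0.037662787513697865 ((543.8594970703125, -182.91046142578125), (60.14479446411133, 90.81414031982422), 89.53120422363281)
1 0 0 19 0.001 -0.001 0; 1 0 0 19 0 0 -0.001; 1 0 0 19 0 0 0; 1 0 0 19 0 0 -0.001; 1 -0.3 -0.1 19.3 0 0 0
end [ 0.5435 -0.183   0.024 ] 5 rows
```

Request:
{"api": "servo_tool", "payload": {
  "deltas": "1 -0.6 -0.2 25 0 0 0; 1 0 0 25 0 0 0; 1 0 0 25 0 0 0; 1 0 0 15 0 0 0; 1 0 0 4.5 0 0 0; 1 0 0 0 0 0 0; 1 0 0 0 0 0 0"
}}

```text
time_s: 16.42
position: [0.5447, -0.1831, 0.0263]
tool_rot: [[-1.0, 0.01, 0.001], [0.01, 1.0, -0.001], [-0.001, -0.001, -1.0]]
ft_force: [-0.2, -0.8, -0.2]
grip_width: 0.0856
gripper_force: 0.0
```

Request:
{"api": "servo_tool", "payload": {
  "deltas": "0 0 0 0 0 0 0; 0 0 0 0 0 0 0; 0 0 0 0 0 0 0; 0 0 0 0 0 0 0; 0 0 0 0 0 0 0",
  "newtons": 25
}}

```text
time_s: 16.83
position: [0.5442, -0.1825, 0.0257]
tool_rot: [[-1.0, 0.008, 0.0], [0.008, 1.0, -0.0], [-0.0, -0.0, -1.0]]
ft_force: [0.1, 0.7, -0.4]
grip_width: 0.0258
gripper_force: 0.0
```

The fingers closed above the riser, so the tips sit about 25–30 mm behind the nominal TCP, as the wrist depth suggested. I'll open and go lower in steps.

Request:
{"api": "servo_tool", "payload": {
  "deltas": "1 0 0 0 0 0 0; 1 0 0 0 0 0 0; 1 0 0 0 0 0 0; 1 0 0 0 0 0 0; 1 0 0 8 0 0 0; 1 0 0 6 0 0 0; 1 0 0 0 0 0 0"
}}

```text
time_s: 17.42
position: [0.5433, -0.182, 0.0097]
tool_rot: [[-1.0, 0.008, -0.002], [0.008, 1.0, 0.001], [0.002, 0.001, -1.0]]
ft_force: [-0.0, -0.0, -0.2]
grip_width: 0.0857
gripper_force: 0.0
```

Request:
{"api": "servo_tool", "payload": {
  "deltas": "0.6 0 0 0 0 0 0; 0.6 0 0 0 0 0 0; 0.6 0 0 0 0 0 0; 0.6 0 0 0 0 0 0"
}}

```text
time_s: 17.75
position: [0.5453, -0.1823, 0.0135]
tool_rot: [[-1.0, 0.008, 0.004], [0.008, 1.0, -0.001], [-0.004, -0.001, -1.0]]
ft_force: [-0.7, 5.2, 14.6]
grip_width: 0.0514
gripper_force: 7.6
```

Request:
{"api": "servo_tool", "payload": {
  "deltas": "1 0 0 0 0 0 0; 1 0 0 0 0 0 0; 1 0 0 0 0 0 0; 1 0 0 0 0 0 0; 1 0 0 5 0 0 0; 1 0 0 0 0 0 0; 1 0 0 0 0 0 0"
}}

```text
time_s: 18.33
position: [0.5438, -0.1823, 0.0058]
tool_rot: [[-1.0, 0.008, -0.001], [0.008, 1.0, 0.001], [0.001, 0.001, -1.0]]
ft_force: [-0.7, -0.6, 0.7]
grip_width: 0.0855
gripper_force: 0.0
```

Request:
{"api": "servo_tool", "payload": {
  "deltas": "0 0 0 0 0 0 0; 0 0 0 0 0 0 0; 0 0 0 0 0 0 0; 0 0 0 0 0 0 0; 0 0 0 0 0 0 0",
  "newtons": 30
}}

```text
time_s: 18.75
position: [0.5442, -0.1825, 0.0066]
tool_rot: [[-1.0, 0.008, 0.0], [0.008, 1.0, -0.0], [-0.0, -0.0, -1.0]]
ft_force: [-0.3, 1.1, 4.8]
grip_width: 0.0587
gripper_force: 32.7
```

Request:
{"api": "servo_tool", "payload": {
  "deltas": "0 0 0 -3 0 0 0; 0 0 0 -6 0 0 0; 0 0 0 -10 0 0 0; 0 0 0 -15 0 0 0; 0 0 0 -20 0 0 0; 0 0 0 -25 0 0 0; 0 0 0 -25 0 0 0; 0 0 0 -25 0 0 0",
  "newtons": 40
}}

```text
time_s: 19.42
position: [0.5439, -0.1823, 0.1374]
tool_rot: [[-1.0, 0.008, 0.0], [0.008, 1.0, -0.0], [-0.0, -0.0, -1.0]]
ft_force: [0.2, -1.3, -1.2]
grip_width: 0.0584
gripper_force: 43.0
```

```bash
cat > held.py <<'E'
from plan import *
np.set_printoptions(precision=4,suppress=True)
s=env.observe();print(s["time_s"],s["position"],s["grip_width"],s["gripper_force"],s["ft_force"])
p=env.get_image("wrist");save(p,"held%d"%int(s["time_s"]*10))
T=np.array(p["world_to_cam"]);K=np.array(p["camera_matrix"]);d=p["depth"]
u,v=np.meshgrid(range(560),range(420))
P=np.stack([(u-K[0,2])/K[0,0]*d,(v-K[1,2])/K[1,1]*d,d],-1)@T[:3,:3]-T[:3,:3].T@T[:3,3]
R=np.array(s["tool_rot"]);q=(P-np.array(s["position"]))@R
m=(d>.05)&(abs(q[...,0])<.07)&(abs(q[...,1])<.033)&(q[...,2]>-.045)&(q[...,2]<-.005)
h=cv2.cvtColor(p["img"],cv2.COLOR_RGB2HSV)
m&=(h[...,2]>120)&(h[...,1]>50)
n,l,st,c=cv2.connectedComponentsWithStats(m.astype(np.uint8));k=1+np.argmax(st[1:,4]);w=q[l==k]
A=np.c_[w[:,:2],np.ones(len(w))];co=np.linalg.lstsq(A,w[:,2],rcond=None)[0]
print("n",len(w),"top plane z=ax+by+c",co,"x",w[:,0].min(),w[:,0].max(),"y",w[:,1].min(),w[:,1].max())
print(cv2.minAreaRect((w[:,:2]*1000).astype(np.float32)))
hm=cv2.morphologyEx((l==k).astype(np.uint8),cv2.MORPH_CLOSE,np.ones((21,21)))&(p["img"].max(2)<100)
n,l,st,c=cv2.connectedComponentsWithStats(hm)
for i in range(1,n):
    if st[i,4]>15:
        X=(atz(p,c[i],s["position"][2]-co[2])-np.array(s["position"]))@R;print("hole",st[i,4],c[i],X)
E
python3 held.py
```

```text
19.4167 [ 0.5439 -0.1823  0.1374] 0.05837919182718023 43.02282214164734 [ 0.2465 -1.3417 -1.2187]
n 29525 top plane z=ax+by+c [-0.0002 -0.0003 -0.0308] x -0.044894580950763326 0.04560788791354529 y -0.03264087039345759 0.032876036072989695
((0.345001220703125, 0.15499114990234375), (65.51599884033203, 90.46863555908203), 89.80677795410156)
hole 236 [223.9576 216.072 ] [ 0.0284 -0.0195 -0.0308]
hole 267 [331.9326 216.6142] [ 0.0282  0.0212 -0.0308]
hole 58 [228.8621 336.1034] [-0.0238 -0.0196 -0.0308]
hole 146 [327.411  339.5137] [-0.0254  0.0215 -0.0308]
```

The riser is held level, with its underside 17 mm above the TCP. Next I'll carry it over the rack to a viewpoint where the wrist camera sees the bolts.

Run:
```python
from plan import *
plan([(.545,-.1823,.20,179.5),(.575,.307,.20,183.8)],0,rows_max=32)
```

```text
0 0 0 -29 -0.005 0.008 0.001; 0 0.7 0.9 -28.5 0.001 0 0; 0 -2 31 0 0 0 -0.005; 0 -2 31 0 0 0 -0.004; 0 -2 31 0 0 0 -0.005; 0 -2 30 0 0 0 -0.005; 0 -2 31 0 0 0 -0.004; 0 -2 30 0 0 0 -0.005
0 -2 30 0 0 0 -0.005; 0 -3 31 0 0 0 -0.004; 0 -3 30 0 0 0 -0.005; 0 -3 31 0 0 0 -0.005; 0 -3 30 0 0 0 -0.004; 0 -3 30 0 0 0 -0.005; 0 -3 31 0 0 0 -0.005; 0 -4 30 0 0 0 -0.005
0 -3 31 0 0 0 -0.004; 0 -4 30.3 -0.2 0 0 -0.005
end [0.575 0.307 0.2  ] 18 rows
```

Request:
{"api": "servo_tool", "payload": {
  "deltas": "0 0 0 -29 0 0 0; 0 0 0 -28 0 0 0; 0 -1 15 -5 0 0 -0.005; 0 -2 31 0 0 0 -0.005; 0 -2 31 0 0 0 -0.005; 0 -2 31 0 0 0 -0.005; 0 -2 31 0 0 0 -0.004; 0 -2 31 0 0 0 -0.005"
}}

```text
time_s: 20.13
position: [0.5536, -0.0104, 0.1974]
tool_rot: [[-1.0, -0.021, -0.0], [-0.021, 1.0, 0.0], [0.0, 0.0, -1.0]]
ft_force: [0.8, -0.0, -1.0]
grip_width: 0.0583
gripper_force: 43.7
```

Request:
{"api": "servo_tool", "payload": {
  "deltas": "0 -2 30 0 0 0 -0.005; 0 -3 31 0 0 0 -0.004; 0 -3 30 0 0 0 -0.005; 0 -3 31 0 0 0 -0.005; 0 -3 30 0 0 0 -0.004; 0 -3 30 0 0 0 -0.005; 0 -3 31 0 0 0 -0.005; 0 -4 30 0 0 0 -0.005"
}}

```text
time_s: 20.8
position: [0.5682, 0.2334, 0.1974]
tool_rot: [[-0.998, -0.06, -0.0], [-0.06, 0.998, 0.0], [0.0, 0.0, -1.0]]
ft_force: [0.1, 0.0, -0.2]
grip_width: 0.0583
gripper_force: 43.7
```

Request:
{"api": "servo_tool", "payload": {
  "deltas": "0 -3 31 0 0 0 -0.004; 0 -3 20 0 0 0 -0.005; 0 -1 10 0 0 0 0; 0 0 0 0 0 0 0; 0 0 0 0 0 0 0"
}}

```text
time_s: 21.22
position: [0.5719, 0.2923, 0.1971]
tool_rot: [[-0.998, -0.068, -0.001], [-0.068, 0.998, -0.001], [0.001, -0.001, -1.0]]
ft_force: [-0.0, -0.6, -1.4]
grip_width: 0.0582
gripper_force: 43.7
```

```bash
cat > bolts.py <<'E'
exec(open("held.py").read())
print(R)
for name in("wrist","top"):
    b=p if name=="wrist" else env.get_image("top")
    h=cv2.cvtColor(b["img"],cv2.COLOR_RGB2HSV);c0=proj(b,(.5033,.307,.061));
    mm=((h[...,1]<90)&(h[...,2]>110)).astype(np.uint8);w=75 if name=="wrist" else 20
    z=np.zeros_like(mm);r0,cc=max(0,int(c0[1])-w),max(0,int(c0[0])-w);z[r0:int(c0[1])+w,cc:int(c0[0])+w]=1
    n,l,st,c=cv2.connectedComponentsWithStats(mm&z);print(name,c0)
    for i in range(1,n):
        if st[i,4]>4:
            print(st[i],c[i],"tip plane",atz(b,c[i],.061),"dep",dep(b,c[i]))
E
python3 bolts.py; ls pics | tail -3
```

```text
21.2167 [0.5719 0.2923 0.1971] 0.05823218026774296 43.684757351875305 [-0.0252 -0.6462 -1.4178]
n 29973 top plane z=ax+by+c [ 0.002  -0.0028 -0.0307] x -0.04544630939947888 0.045475756322675316 y -0.029406744255737367 0.03138725449607851
((0.01708984375, 0.9623794555664062), (60.68760681152344, 90.9300537109375), 89.87389373779297)
hole 199 [224.6985 214.6784] [ 0.0288 -0.0192 -0.0307]
hole 179 [331.0056 214.7821] [ 0.0288  0.0209 -0.0307]
hole 24 [230.4167 334.375 ] [-0.0231 -0.0189 -0.0307]
hole 26 [325.5385 334.4615] [-0.0232  0.0207 -0.0307]
[[-0.9977 -0.0685 -0.0005]
 [-0.0685  0.9977 -0.0006]
 [ 0.0005 -0.0006 -1.    ]]
wrist [301.6551 106.6615]
[274  65  10  11  81] [278.5679  69.6173] tip plane [0.4772 0.287  0.061 ] dep [0.4771 0.287  0.06  ]
[327  65  10  11  78] [331.6538  69.359 ] tip plane [0.4742 0.3276 0.061 ] dep [0.4742 0.3276 0.0607]
[274 135   9  10  71] [278.3099 139.5211] tip plane [0.5301 0.2904 0.061 ] dep [0.5301 0.2904 0.0608]
[324 135  10  10  79] [328.2278 139.5443] tip plane [0.5273 0.3306 0.061 ] dep [0.5274 0.3306 0.0606]
top [184.6167 215.415 ]
[164 195  16  40 528] [170.2064 215.6875] tip plane [0.5016 0.3468 0.061 ] dep [0.4128 0.2033 0.5413]
[179 195   8   4  22] [182.8636 196.1364] tip plane [0.5577 0.3158 0.061 ] dep [0.4569 0.2006 0.4875]
[191 204   3   4   9] [192.1111 205.6667] tip plane [0.5313 0.2882 0.061 ] dep [0.5334 0.2907 0.0508]
[191 224   3   3   8] [192.125 224.875] tip plane [0.4774 0.2845 0.061 ] dep [0.4792 0.2871 0.0502]
wrist6.png
wrist7.png
wrist9.png
```

The bolts from the wrist view have their middle at (0.502, 0.309) and lie at 3.8°, which agrees with the top view.

Request:
{"api": "servo_tool", "payload": {
  "deltas": "0 15 5 0 0 0 0; 0 22 7 0 0 0 0; 0 20 6 0 0 0 0; 0 10 2.5 0 0 0 0; 0 0 0 20 0 0 0; 0 0 0 25 0 0 0; 0 0 0 25 0 0 0; 0 0 0 15 0 0 0"
}}

```text
time_s: 21.98
position: [0.5036, 0.3072, 0.1102]
tool_rot: [[-0.998, -0.067, -0.002], [-0.067, 0.998, -0.001], [0.002, -0.001, -1.0]]
ft_force: [0.3, 0.5, -1.1]
grip_width: 0.0581
gripper_force: 43.7
```

Request:
{"api": "servo_tool", "payload": {
  "deltas": "0 0 0 0 0 0 0; 0 0 0 0 0 0 0; 0 0 0 0 0 0 0; 0 0 0 0 0 0 0"
}}

```text
time_s: 22.32
position: [0.5048, 0.3085, 0.1138]
tool_rot: [[-0.998, -0.068, 0.003], [-0.068, 0.998, 0.001], [-0.003, 0.001, -1.0]]
ft_force: [-0.1, -0.1, -0.2]
grip_width: 0.0585
gripper_force: 43.7
```

```bash
python3 - <<'E'
from h import *
P=[];
for i in range(5):
    env.get_image("wrist");s=env.observe();P.append(s["position"])
p=np.mean(P,0);R=np.array(s["tool_rot"]);print(s["time_s"],p,np.std(P,0),R)
print("delta tool mm",1000*R.T@(np.array([.5035,.308,.056])-p),np.degrees(np.arctan2(R[1,0],R[0,0])))
E
python3 held.py
```

```text
22.5667 [0.5043402  0.30860164 0.11323283] [2.08835011e-04 2.09307544e-05 3.21060978e-04] [[-9.97667615e-01 -6.82547967e-02  7.82536040e-04]
 [-6.82546231e-02  9.97667904e-01  2.46440144e-04]
 [-7.97531813e-04  1.92453648e-04 -9.99999663e-01]]
delta tool mm [ 0.92494542 -0.55390103 57.23200692] -176.08625407367228
22.5667 [0.5041 0.3086 0.1128] 0.05821241000556486 43.67250323295593 [ 0.2739  0.2536 -0.545 ]
n 30348 top plane z=ax+by+c [ 0.0024 -0.0004 -0.0307] x -0.0451166463644721 0.04552294094866085 y -0.029332064277571093 0.031233758875736706
((0.20284652709960938, 0.9494857788085938), (60.55690383911133, 90.6394271850586), 89.98451232910156)
hole 175 [225.3943 214.3029] [ 0.029  -0.019  -0.0307]
hole 166 [330.6928 214.6386] [ 0.0288  0.0208 -0.0307]
hole 22 [230.5    334.2727] [-0.0231 -0.0189 -0.0306]
hole 23 [325.8261 334.3478] [-0.0232  0.0208 -0.0306]
```

Request:
{"api": "servo_tool", "payload": {
  "deltas": "0 0.9 -0.5 8 0 0 0; 0 0 0 12 0 0 0; 0 0 0 12 0 0 0; 0 0 0 10 0 0 0; 0 0 0 6 0 0 0; 0 0 0 4 0 0 0; 0 0 0 2 0 0 0; 0 0 0 1 0 0 0"
}}

```text
time_s: 23.28
position: [0.5032, 0.308, 0.0572]
tool_rot: [[-0.998, -0.068, 0.0], [-0.068, 0.998, 0.0], [-0.0, -0.0, -1.0]]
ft_force: [-0.5, 0.1, -0.2]
grip_width: 0.0583
gripper_force: 43.7
```

Request:
{"api": "servo_tool", "payload": {
  "deltas": "0 0 0 0 0 0 0; 0 0 0 0 0 0 0; 0 0 0 0 0 0 0; 0 0 0 0 0 0 0; 0 0 0 0 0 0 0; 0 0 0 0 0 0 0"
}}

```text
time_s: 23.78
position: [0.5032, 0.308, 0.0575]
tool_rot: [[-0.998, -0.068, 0.0], [-0.068, 0.998, 0.0], [-0.0, 0.0, -1.0]]
ft_force: [-0.7, 0.1, -1.6]
grip_width: 0.0584
gripper_force: 43.7
```

```bash
python3 held.py
python3 - <<'E'
from h import *
for n in("scene","top"):
  q=env.get_image(n);save(q,n+"_end")
  for k in("riser","clamp_ball","bolt_tips"):
    for r in env.spot_point(k,q)[:3]:print(n,k,r["conf"],r["uv"],dep(q,r["uv"]),atz(q,r["uv"],.072))
q=env.get_image("scene");cv2.imwrite("pics/end.png",cv2.resize(cv2.cvtColor(q["img"],cv2.COLOR_RGB2BGR)[150:330,100:440],None,fx=2.3,fy=2.3,interpolation=2))
s=env.observe();print(s["time_s"],s["position"])
E
```

```text
23.7833 [0.5032 0.308  0.0575] 0.0583796463847604 43.69004309177399 [-0.7288  0.127  -1.6471]
n 30583 top plane z=ax+by+c [ 0.0033  0.0005 -0.0306] x -0.04587474429692704 0.0455367930125968 y -0.029322675655237714 0.03138816931796148
((-0.14973831176757812, 1.0015201568603516), (91.44886016845703, 60.683868408203125), 0.08626420795917511)
hole 160 [225.5687 214.4812] [ 0.0289 -0.0189 -0.0306]
hole 158 [330.6076 214.4747] [ 0.0289  0.0208 -0.0306]
hole 18 [230.6111 334.1111] [-0.023  -0.0188 -0.0306]
hole 17 [325.8235 334.1176] [-0.023   0.0208 -0.0306]
scene riser 0.95 [129.4, 229.4] [ 0.47237514 -0.44540234  0.01586718] [ 0.51144451 -0.43103519  0.072     ]
scene riser 0.81 [357.5, 205.4] [0.50307415 0.30472586 0.08811683] [0.49163115 0.30902036 0.072     ]
scene riser 0.74 [175.2, 207.5] [ 0.39847119 -0.29502145  0.01695877] [ 0.43957328 -0.2865476   0.072     ]
scene clamp_ball 0.69 [179.1, 283.4] [ 0.69125151 -0.28158985  0.01704993] [ 0.72135531 -0.27363106  0.072     ]
scene clamp_ball 0.63 [153.6, 207.1] [ 0.54313766 -0.32654883  0.22122298] [ 0.43077889 -0.35693703  0.072    
[... 200 characters left out ...]
.30950556 0.072     ]
scene bolt_tips 0.6 [278.8, 228.6] [0.5853807  0.03871491 0.11539305] [0.55656038 0.04210134 0.072     ]
top riser 0.86 [381.9, 318.9] [ 0.23799407 -0.24089272  0.01421143] [ 0.24122514 -0.22742008  0.072     ]
top riser 0.72 [402.6, 261.3] [ 0.39649583 -0.30238362  0.01226592] [ 0.39147558 -0.28524023  0.072     ]
top riser 0.6 [451.8, 235.7] [ 0.47215434 -0.44267954  0.01454291] [ 0.46347219 -0.41902923  0.072     ]
top clamp_ball 0.71 [439.1, 192.9] [ 0.54203938 -0.33271517  0.22207448] [ 0.58116973 -0.39050025  0.072     ]
top bolt_tips 0.9 [182.5, 216.1] [0.43587082 0.21797225 0.41549087] [0.49920864 0.30976764 0.072     ]
24.2833 [0.50309004 0.30800358 0.05730431]
```

View pics/end.png

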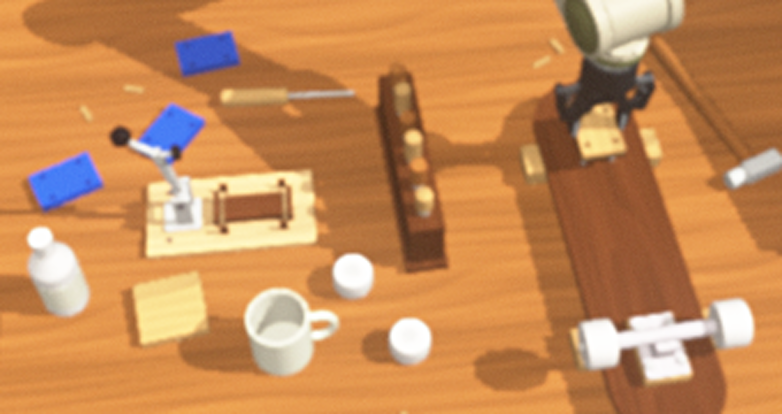

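The riser is level over the bolts at about (600,130), with its underside roughly 13 mm above the tips. The clamp is open at (120,135) and everything else is in place, so I'm handing in.

```bash
python3 -c "
from rig import env
print(env.close_job())"
```

```text
the job is handed in; nothing more can be done
None
```

I handed the job in with the riser held level about 13 mm above the bolt tips and the clamp open, but it may still be failed: while shutting the clamp the wrist read about 153 N, over the 120 N limit. The judge gave no verdict.

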